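Lock the work lamp's battery hatch with the hatch key

TASK

The battery hatch on top of the yellow work lamp is shut but not locked. Take the red-handled hatch key from its wooden stand, feel its blade fully into the slot of the brass fastener, and with the key turn the fastener clockwise until it stops, pressing and twisting gently. Then put the key back upright in the stand, blade fully down in its hole, and leave everything else alone.

Things in the scene. Friction and masses are not known exactly. Their poses are not given: they have to be found in the camera images.
- lamp: yellow and black battery work lamp, 200 x 170 mm, flat top 90 mm high, fixed; a wire handle sticks out 24 mm from its -x face. Origin under its centre, z up. In the middle of its top, in a black ring (75 mm across, top at 99 mm), sits the brass fastener: a disc 44 mm across, top at 103 mm, with one straight slot right across it, open-ended, 6 mm wide, 8 mm deep.
- cup_centre (a point): centre of the black ring, at the height of the fastener's top; axes as the lamp. The fastener FLOATS in the ring: its centre lies anywhere up to 8 mm off this point, mostly to one or other side of the slot, and stays there by friction (yields sideways to about 6 N). It is sprung: yields 3 mm straight down (2 N to start, 8 N at the bottom, then hard) and comes back up.
- lock (a joint): turn of the brass fastener, rad: 0 open, 1.571 locked, at a hard stop; grows clockwise seen from above, needs about 0.12 N m (do not strain the stop with over 0.3), stays where left. Seen from above the slot points along the lamp's x axis turned counter-clockwise by (0.785 - value): at 0 to the red dots on the hatch, at 1.571 to the green dots.
- key_grip (a point): centre of the key's red handle, a block 34 (x) x 16 (y) x 60 mm high, to be gripped across y. z up along the key, x along the blade's width. Under it a collar 40 x 26 x 6 mm (underside 36 mm below this point), then the flat steel blade, 24 mm wide (x), 4 mm thick (y), 30 mm long. About 0.12 kg.
- key_tip (a point): middle of the lower edge of the key's blade, 66 mm straight below key_grip; same axes
- stand_mouth (a point): middle of the hole's mouth on top of the stand, a wooden block 100 x 80 x 45 mm fixed on the table; the hole is 30 mm long (along this point's x), 11 mm wide, 38 mm deep. The key stands in it with its collar resting on the block, blade along the point's x, tip 30 mm below the mouth.
- slate: loose dark slate, 120 x 160 x 7 mm, flat on the table, to be left alone; origin under its centre
- offcut: loose slate offcut, 70 x 90 x 7 mm, to be left alone; origin under its centre
- hammer: loose hammer lying on the table, to be left alone; origin under its middle
- screwdriver: loose screwdriver lying on the table, to be left alone (too small for the slot); origin under its middle
- nail_cup: open steel cup, 70 mm wide and 70 mm high, to be left alone; origin under its centre
- marker: green marker, 120 mm long, 14 mm thick, lying, to be left alone; origin under its centre
- sharpening_stone: grey sharpening stone, 120 x 45 x 25 mm, to be left alone; origin under its centre
Mind the look-alikes: they are no part of the job. Leave any blue or green look-alike of the part that bears key_grip alone.

How it is judged:
On the way, in this order (a step that is already met when the one before it is completed fails the run):
1. the key's blade is seated in the fastener's slot (tip more than 5 mm below the fastener's resting top, within 16 mm of the ring's centre) before the fastener is turned (z of key_tip in the frame of cup_centre below -0.005 m and horizontal distance between key_tip and cup_centre below 0.016 m and value of joint lock below 0.8 rad), for 0.2 s.
2. the fastener is turned to its stop (over 1.47 rad) with the blade still in the slot (value of joint lock above 1.47 rad and z of key_tip in the frame of cup_centre below -0.004 m and horizontal distance between key_tip and cup_centre below 0.016 m), for 0.2 s.
At the end, for the whole second after the job is handed in: The fastener is at its locked stop (over 1.47 of 1.571 rad), and the key stands at rest in the stand's hole, upright within 0.1 rad, its tip at least 26 mm below the mouth and within 10 mm of its middle (value of joint lock above 1.47 rad and horizontal distance between key_tip and stand_mouth below 0.01 m and z of key_tip in the frame of stand_mouth below -0.026 m and angle between key_grip's own z axis and vertical below 0.1 rad and linear speed of key below 0.02 m/s); the robot touches nothing.
It fails at once if the key presses or twists on the lamp and its fastener with more than 40 N (contact force between key and lamp above 40 N).
It fails at once if the gripper or arm touches the lamp (over 3 N) instead of using the key (contact force between any of the fingers, the arm and lamp above 3 N).
It fails at once if something else on the table is moved by more than 20 mm (distance of any of slate, offcut, hammer, screwdriver, nail_cup, marker, sharpening_stone from where it was at the start of the episode above 0.02 m).
It also fails if it takes over 69 s, if anything falls off the work surface, if the arm or the gripper's body presses on something with over 40 N, if the wrist force passes 120 N, or if a joint passes its speed limit or range.

ROBOT

A 6-joint arm with a two-finger parallel gripper is mounted at the origin on the work surface. World frame = base frame: x ahead of the robot, y to its left, z up, the work surface at z = 0. Lengths are in m, angles in rad, forces in N, time in s.
With the tool pointing down it reaches from about 0.325 to 0.75 m from the base axis. Payload 7.6 kg.
Tool frame: the origin (TCP) lies between the finger pads; the fingertips stand 11 mm ahead of it and the grasp point (between the pads) lies 8 mm behind it; z points along the fingers, y is the direction in which the jaws open and shut (so a half turn about z gives the same grasp; the last joint's range is limited). The gripper opens to 85 mm and grips with 20 to 120 N. Pads are 22 mm wide; open, the fingers measure 114 mm over their backs; the gripper's body (76 mm by 85 mm) begins 54 mm behind the grasp point. The pads swing forward as they close: fully open they stand 13 mm farther back than shut.
Start: joints at [1.214, 0.052, 1.401, -0, 1.689, -0.07], TCP at [0.148, 0.504, 0.242] pointing down, gripper open.
Joint ranges: [-2.9, 2.9], [-0.91, 2.17], [0.12, 2.37], [-1.06, 4.2], [0.26, 2.73], [-2.93, 2.93]. Speed limits (rad/s): [2.57, 2.57, 3.01, 3.14, 3.14, 3.14].

INTERFACE

Orientations are given as a 3x3 rotation matrix whose columns are the frame's x, y, z axes.
In Python, from bench import bot gives the robot as it stands. The module is installed in compiled form; this text tells all that it offers.
- The arm moves only by the tool servo_tool, never from a script. Its argument "targets" is a list of rows, each a list of 5 numbers: the opening, from 0 (shut) to 1 (fully open), then the shift along the tool's x, y, z in cm, then the turn about the tool's z in rad. In form: [[jaw, x, y, z, yaw], ...]. A call has 1 to 5 rows; each row shifts and turns the commanded pose from where the row before left it, along the tool's axes as they then stand; what a row does not reach is not made up. A row lasts 1/8 s, in which the tool goes at most 62.5 mm and 10.7 degrees, less where a joint would pass 70% of its speed; a pose out of reach is approached as far as the arm can. A call with a gripper value outside its range is refused whole. The fingers move at their own pace and stop on an object; "force" is the grip in N (left out, the last holds). Time passes only in rows, so rows that do not move let the fingers close. It gives the time, the measured TCP pose, the force and the opening at its end, in the units of the state.
- bot.observe(): the state, without advancing time (a new reading comes with each control period).
- bot.grab_frame(name): name is "scene" or "top" or "wrist"; returns a dict with "image" (400x640x3 uint8, red, green, blue), "range_z" (400x640 float32, m along the optical axis (not along the pixel's ray), 0 where there is no reading), "intrinsics" (3x3 intrinsics, pixels), "extrinsics" (4x4, takes a point from world to camera coordinates). Camera axes: x right, y up, looking along -z (the intrinsics and any distortion apply to the point x, -y, -z); pixel columns grow to the right and rows downward; lengths in m; the calibration is good to about 2 mm. A picture is of the moment at which its call begins.
- bot.close_job(): hands the job in, once; it reports no verdict.
The state is a dict: "clock": time; "joint_positions": joint angles; "joint_vel": joint speeds; "tau": joint torques, N m; "tool_pos": TCP position; "tcp_rot": TCP orientation; "ft_force": force on the tool from outside, world axes, zero at the start; "wrist_torque": the same for the moment, N m; "width": opening from 0.0 (shut) to 1.0 (fully open).
Only numpy, scipy, OpenCV 4.12 (cv2) and the standard library are available. Lean on these libraries where they do the work, as an engineer would, in place of code of your own. Each camera call takes 0.05 s, during which the arm holds its last target.

## Working session

There is one attempt and no reset: what is moved stays moved. The work goes in short steps, Python scripts to look and compute and a tool call to move; the robot and the scene stay as the last step left them, time stands still between calls to the robot, and variables do not carry over. Pictures are saved under pics/ and viewed, and the job is handed in when it is done.

Besides the shell and the picture viewer there is one more tool, called after "Emit:" as name(argument=value, ...), one argument or row to a line, values as JSON. servo_tool: Moves the arm, as the interface text tells. Its arguments: {"type":"object","properties":{"targets":{"type":"array"},"force":{"type":"number"}},"required":["targets"]}

```bash
mkdir -p pics; cat > h.py <<'E'
import numpy as np, cv2
from bench import bot
def grab(n,save=None):
    f=bot.grab_frame(n)
    if save: cv2.imwrite('pics/'+save+'.png',f['image'][:,:,::-1])
    return f
def ray(f,u,v):
    K=f['intrinsics'];E=f['extrinsics'];R=E[:3,:3];t=E[:3,3]
    d=np.linalg.inv(K)@np.array([u,v,1.]); d=np.array([d[0],-d[1],-d[2]])
    return -R.T@t, R.T@d
def onplane(f,u,v,z):
    o,d=ray(f,u,v); return o+d*(z-o[2])/d[2]
def proj(f,p):
    E=f['extrinsics'];c=E[:3,:3]@np.array(p)+E[:3,3]; q=f['intrinsics']@np.array([c[0],-c[1],-c[2]]); return q[:2]/q[2]
def pts(f):
    h,w=f['range_z'].shape;v,u=np.mgrid[:h,:w];z=f['range_z']
    K=f['intrinsics'];d=np.stack([u,v,np.ones_like(u)],-1)@np.linalg.inv(K).T*z[...,None]
    d[...,1:]*=-1
    E=f['extrinsics'];return (d-E[:3,3])@E[:3,:3]
E
python3 - <<'E'
from h import *
s=bot.observe();print({k:np.round(v,3).tolist() for k,v in s.items()})
for n in['scene','top','wrist']:
    f=grab(n,n+'0');print(n,f['intrinsics'].tolist(),ray(f,320,200))
E
```

```text
{'clock': 0.0, 'joint_positions': [1.214, 0.053, 1.402, 0.0, 1.689, -0.07], 'joint_vel': [-0.001, 0.0, 0.0, -0.0, 0.0, 0.0], 'tau': [0.001, -38.167, -36.019, -0.0, 0.006, -0.0], 'tool_pos': [0.148, 0.503, 0.241], 'tcp_rot': [[-0.959, 0.283, -0.001], [0.283, 0.959, -0.002], [0.0, -0.002, -1.0]], 'ft_force': [0.054, 0.083, 0.084], 'wrist_torque': [0.026, -0.025, 0.028], 'width': 1.004}
scene [[449.86447822856184, 0.0, 325.36852682367066], [0.0, 449.86447822856184, 195.24273741799814], [0.0, 0.0, 1.0]] (array([ 1.73527955, -0.38061272,  0.97421052]), array([-0.77463427,  0.23471661, -0.58745561]))
top [[363.5442609661367, 0.0, 314.30501542937037], [0.0, 363.5442609661367, 202.6679979652266], [0.0, 0.0, 1.0]] (array([ 0.35804309, -0.00277785,  0.99466049]), array([ 0.19413645, -0.03838976, -0.9803757 ]))
wrist [[291.5379953363449, 0.0, 316.5686604057294], [0.0, 291.5379953363449, 200.7302410814426], [0.0, 0.0, 1.0]] (array([0.07597287, 0.52336355, 0.37434261]), array([ 0.28655514, -0.07371371, -0.95529956]))
```

View pics/top0.png

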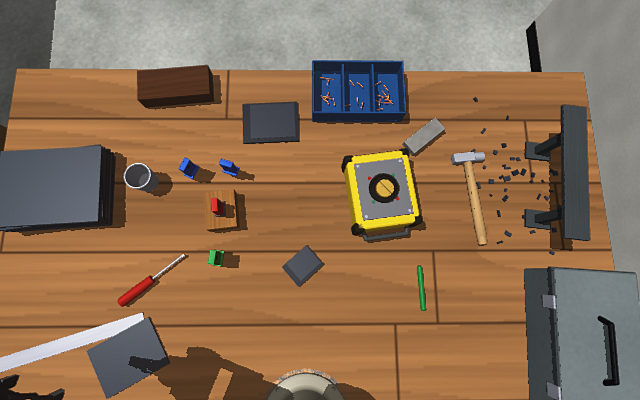

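View pics/scene0.png

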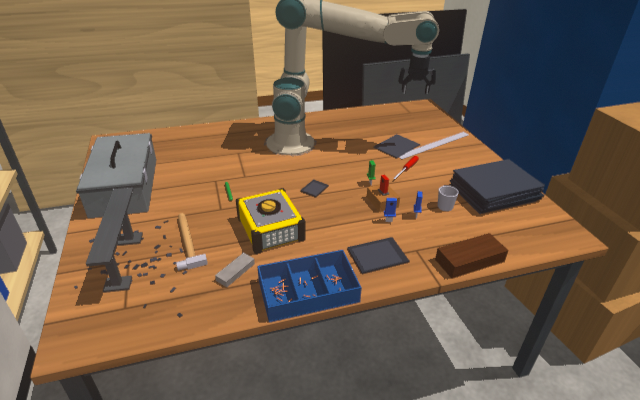

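View pics/wrist0.png

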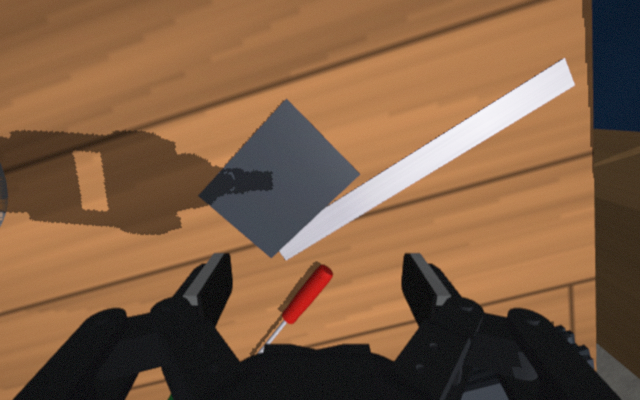

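Top view: the red key is at (215,206) in the stand near (222,210), and the lamp's ring is at (384,188). The blue look-alikes are at (190,168) and (228,167), the green one at (216,257). Next I'll measure them.

```bash
python3 - <<'E'
from h import *
f=grab('top');im=f['image'];P=pts(f)
cv2.imwrite('pics/keyc.png',cv2.resize(im[170:250,180:260,::-1],None,fx=7,fy=7,interpolation=cv2.INTER_CUBIC))
cv2.imwrite('pics/lampc.png',cv2.resize(im[145:245,335:435,::-1],None,fx=6,fy=6,interpolation=cv2.INTER_CUBIC))
hsv=cv2.cvtColor(im,cv2.COLOR_RGB2HSV)
red=((hsv[...,0]<6)|(hsv[...,0]>174))&(hsv[...,1]>170)&(hsv[...,2]>60)
n,l,st,c=cv2.connectedComponentsWithStats(red.astype(np.uint8))
for i in range(1,n): print(st[i],c[i],P[l==i].mean(0),P[l==i].max(0))
# key top
sub=P[190:225,200:235]; m=red[190:225,200:235]
q=sub[m]; t=q[q[:,2]>np.percentile(q[:,2],95)-.006]; print('top',t.mean(0),np.percentile(q[:,2],[5,50,95]),cv2.minAreaRect((t[:,:2]*1000).astype(np.float32)),len(t))
# stand top
R=P[180:240,195:250].reshape(-1,3); s=R[(R[:,2]>.038)&(R[:,2]<.05)]; print('stand',cv2.minAreaRect((s[:,:2]*1000).astype(np.float32)),np.median(s[:,2]),len(s))
# lamp top
R=P[140:245,330:435].reshape(-1,3); s=R[(R[:,2]>.08)&(R[:,2]<.115)]; print('lamp',cv2.minAreaRect((s[:,:2]*1000).astype(np.float32)),len(s))
E
```

```text
[368 177   3   3   8] [368.875 177.875] [ 0.59517992 -0.16476034  0.08962312] [ 0.59797852 -0.16264961  0.09277276]
[396 197   3   3   8] [396.875 198.125] [ 0.5416713  -0.23451661  0.09038648] [ 0.54484656 -0.23222022  0.09268632]
[211 198  12  17 127] [215.62204724 206.36220472] [0.51969102 0.22226299 0.09836688] [0.53954945 0.24760907 0.11455676]
[117 276  38  30 375] [134.88533333 291.328     ] [0.31192642 0.43593057 0.02723357] [0.35804309 0.49308458 0.99466049]
top [0.52229992 0.22383704 0.10995309] [0.06167475 0.10888842 0.11190784] ((523.0142822265625, 223.92897033691406), (32.908573150634766, 15.404743194580078), 3.8102188110351562) 84
stand ((522.9506225585938, 224.61688232421875), (100.4041976928711, 80.45917510986328), 6.5575480461120605) 0.04444794779633752 961
lamp ((568.74169921875, -199.79086303710938), (203.05166625976562, 173.1195068359375), 7.436712265014648) 4744
```

```bash
python3 -c "
import cv2,numpy as np
a=cv2.imread('pics/keyc.png');b=cv2.imread('pics/lampc.png')
cv2.imwrite('pics/both.png',np.hstack([cv2.resize(a,(400,400)),cv2.resize(b,(400,400))]))"
```

```text
(no output)
```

View pics/both.png

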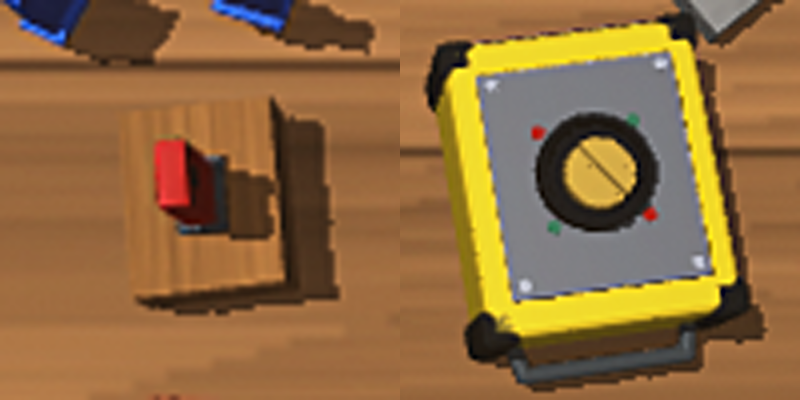

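Emit:
servo_tool(
  targets=[
    [1,-5.5,-2,0.2,0.18],
    [1,-5.5,-2,0.2,0.18],
    [1,0,0,0,0.18],
    [1,0,0,0,0.18],
    [1,0,0,0,0.18],
  ],
)

```text
clock: 0.82
tool_pos: [0.2358, 0.426, 0.2382]
tcp_rot: [[-0.369, 0.93, -0.0], [0.93, 0.369, -0.0], [-0.0, -0.0, -1.0]]
ft_force: [0.0, -0.1, 0.0]
width: 0.997
```

```bash
cat >> h.py <<'E'
def st():
    s=bot.observe();R=np.array(s['tcp_rot']);print('t',round(float(s['clock']),2),'p',np.round(s['tool_pos'],4),'yaw',round(float(np.degrees(np.arctan2(R[1,0],R[0,0]))),2),'q6',round(float(s['joint_positions'][5]),3),'F',np.round(s['ft_force'],2),'M',np.round(s['wrist_torque'],3),'w',round(float(s['width']),3),'tilt',np.round(R[:,2],4));return s
def todo(p,yawdeg):
    s=st();R=np.array(s['tcp_rot']);d=R.T@(np.array(p)-s['tool_pos'])*100
    y=np.arctan2(R[1,0],R[0,0]);e=(y-np.radians(yawdeg)+np.pi)%(2*np.pi)-np.pi
    print('shift cm',np.round(d,2),'yaw',round(float(e),3))
E
python3 -c "
from h import *
todo([.523,.2243,.22],6.5)"
```

```text
t 0.82 p [0.2358 0.426  0.2382] yaw 111.63 q6 0.612 F [ 0.03 -0.14  0.01] M [-0.013  0.013 -0.047] w 0.997 tilt [-2.e-04 -2.e-04 -1.e+00]
shift cm [-29.34  19.26   1.81] yaw 1.835
```

Emit:
servo_tool(
  targets=[
    [1,-4.8,3.2,0.3,0],
    [1,-4.8,3.2,0.3,0],
    [1,-4.8,3.2,0.3,0],
    [1,-4.8,3.2,0.3,0],
    [1,-4.8,3.2,0.3,0],
  ],
)

```text
clock: 1.45
tool_pos: [0.4753, 0.2623, 0.2231]
tcp_rot: [[-0.375, 0.927, 0.0], [0.927, 0.375, 0.0], [0.0, 0.0, -1.0]]
ft_force: [0.2, 1.0, 0.4]
width: 1.0
```

Emit:
servo_tool(
  targets=[
    [1,0,0,0,0.18],
    [1,0,0,0,0.18],
    [1,0,0,0,0.18],
    [1,0,0,0,0.18],
    [1,0,0,0,0.18],
  ],
)

```text
clock: 2.08
tool_pos: [0.4739, 0.2636, 0.2231]
tcp_rot: [[0.499, 0.867, -0.0], [0.867, -0.499, -0.0], [-0.0, -0.0, -1.0]]
ft_force: [-0.0, -0.5, -0.6]
width: 1.001
```

Emit:
servo_tool(
  targets=[
    [1,0,0,0,0.18],
    [1,0,0,0,0.18],
    [1,0,0,0,0.18],
    [1,0,0,0,0.18],
    [1,0,0,0,0.18],
  ],
)

```text
clock: 2.7
tool_pos: [0.4739, 0.2636, 0.223]
tcp_rot: [[0.989, 0.148, -0.0], [0.148, -0.989, -0.0], [-0.0, 0.0, -1.0]]
ft_force: [0.2, -0.5, -0.1]
width: 0.997
```

```bash
python3 -c "
from h import *
todo([.523,.2243,.20],6.5)
f=grab('wrist','w1')"
```

```text
t 2.7 p [0.4739 0.2636 0.223 ] yaw 8.53 q6 1.861 F [ 0.23 -0.53 -0.14] M [-0.048 -0.033  0.057] w 0.997 tilt [-5.e-04 -1.e-04 -1.e+00]
shift cm [4.28 4.62 2.3 ] yaw 0.035
```

View pics/w1.png

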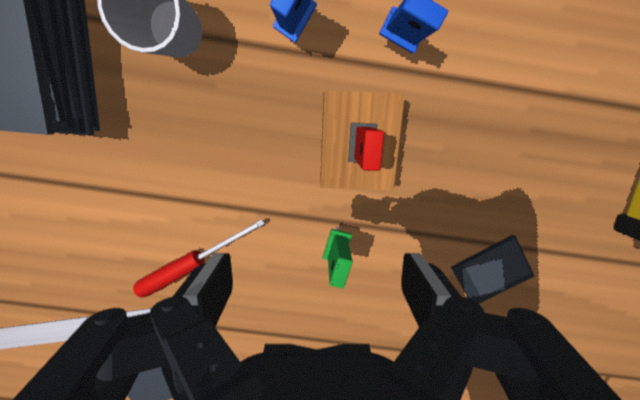

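Wrist view: the red key stands at (370,148) on the block spanning (322–405, 90–188). I'll measure it from here.

```bash
python3 - <<'E'
from h import *
f=grab('wrist');im=f['image'];P=pts(f)
hsv=cv2.cvtColor(im,cv2.COLOR_RGB2HSV)
red=((hsv[...,0]<6)|(hsv[...,0]>174))&(hsv[...,1]>170)&(hsv[...,2]>60)
w=np.zeros_like(red);w[90:190,320:410]=1
q=P[red&w];print(np.percentile(q[:,2],[5,50,95]))
t=q[abs(q[:,2]-.111)<.006];print(len(t),cv2.minAreaRect((t[:,:2]*1000).astype(np.float32)))
s=P[80:200,310:415].reshape(-1,3);s=s[abs(s[:,2]-.045)<.005];print(cv2.minAreaRect((s[:,:2]*1000).astype(np.float32)))
E
```

```text
[0.07293171 0.11165413 0.11315101]
804 ((524.9312744140625, 222.22988891601562), (33.448204040527344, 16.109020233154297), 6.233451843261719)
((524.24560546875, 222.7994384765625), (100.19263458251953, 80.30569458007812), 6.716947555541992)
```

Emit:
servo_tool(
  targets=[
    [0.6,2.2,2.4,1.2,0],
    [0.6,2.2,2.4,1.1,0.035],
    [0.6,0,0,4.5,0],
    [0.6,0,0,4.5,0],
    [0.6,0,0,0,0],
  ],
)

```text
clock: 3.42
tool_pos: [0.5226, 0.2222, 0.1064]
tcp_rot: [[0.992, 0.123, -0.008], [0.123, -0.992, -0.003], [-0.008, 0.002, -1.0]]
ft_force: [-0.2, -0.5, 1.0]
width: 0.6
```

```bash
python3 -c "
from h import *
todo([.5245,.2228,.074],6.5)
f=grab('wrist','w2')"
```

```text
t 3.42 p [0.5226 0.2222 0.1064] yaw 7.04 q6 1.785 F [-0.23 -0.51  0.99] M [-0.012 -0.018 -0.009] w 0.6 tilt [-0.0079 -0.0027 -1.    ]
shift cm [ 0.22 -0.05  3.23] yaw 0.009
```

View pics/w2.png

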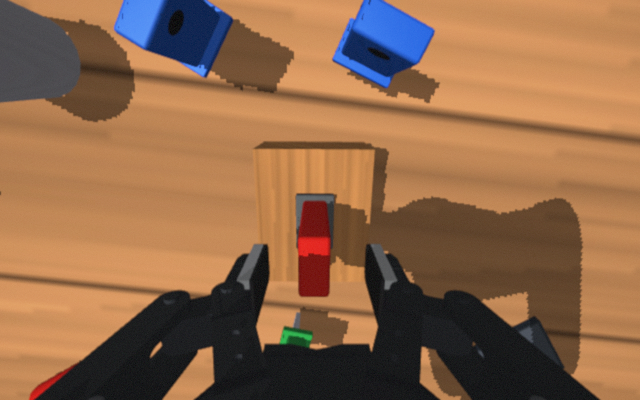

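The key (314,245) is centred between the fingers, so I'll go down and grip.

Emit:
servo_tool(
  targets=[
    [0.6,0,0,2.0,0],
    [0.6,0,0,1.2,0],
    [0.6,0,0,0,0],
  ],
  force=40,
)

```text
clock: 3.85
tool_pos: [0.525, 0.2231, 0.0789]
tcp_rot: [[0.993, 0.12, 0.0], [0.12, -0.993, 0.0], [0.0, -0.0, -1.0]]
ft_force: [0.1, -0.1, -0.7]
width: 0.603
```

```bash
python3 -c "
from h import *
todo([.5245,.2228,.073],6.5)"
```

```text
t 3.85 p [0.525  0.2231 0.0789] yaw 6.91 q6 1.787 F [ 0.09 -0.08 -0.68] M [ 0.031  0.004 -0.053] w 0.603 tilt [ 2.e-04  1.e-04 -1.e+00]
shift cm [-0.05  0.03  0.59] yaw 0.007
```

Emit:
servo_tool(
  targets=[
    [0.6,0,0,0.6,0.007],
    [0.6,0,0,0,0],
    [0.1,0,0,0,0],
    [0.1,0,0,0,0],
    [0.1,0,0,0,0],
  ],
  force=60,
)

```text
clock: 4.47
tool_pos: [0.5251, 0.2231, 0.0727]
tcp_rot: [[0.994, 0.113, 0.001], [0.113, -0.994, 0.0], [0.001, -0.0, -1.0]]
ft_force: [0.3, 0.4, 1.3]
width: 0.181
```

Emit:
servo_tool(
  targets=[
    [0,0,0,0,0],
    [0,0,0,0,0],
    [0,0,0,0,0],
  ],
)

```text
clock: 4.85
tool_pos: [0.5251, 0.2231, 0.0727]
tcp_rot: [[0.994, 0.113, 0.001], [0.113, -0.994, 0.0], [0.001, -0.0, -1.0]]
ft_force: [-0.2, -0.5, 3.4]
width: 0.182
```

```bash
python3 -c "
from h import *
st()"
```

```text
t 4.85 p [0.5251 0.2231 0.0727] yaw 6.47 q6 1.795 F [-0.19 -0.46  3.4 ] M [-0.029  0.035 -0.018] w 0.182 tilt [ 7.e-04  3.e-04 -1.e+00]
```

Emit:
servo_tool(
  targets=[
    [0,0,0,-1,0],
    [0,0,0,-3,0],
    [0,0,0,-5,0],
    [0,0,0,-5,0],
    [0,0,0,0,0],
  ],
)

```text
clock: 5.48
tool_pos: [0.5264, 0.2235, 0.2179]
tcp_rot: [[0.994, 0.113, 0.009], [0.113, -0.994, 0.003], [0.009, -0.002, -1.0]]
ft_force: [0.6, 1.3, -1.2]
width: 0.176
```

```bash
python3 -c "
from h import *
todo([.523,-.26,.23],52.4)
f=grab('wrist','w3')"
```

```text
t 5.47 p [0.5264 0.2235 0.2179] yaw 6.46 q6 1.795 F [ 0.64  1.27 -1.17] M [ 0.024 -0.014 -0.048] w 0.176 tilt [ 0.0087  0.0031 -1.    ]
shift cm [-5.77 48.01 -1.36] yaw -0.802
```

View pics/w3.png

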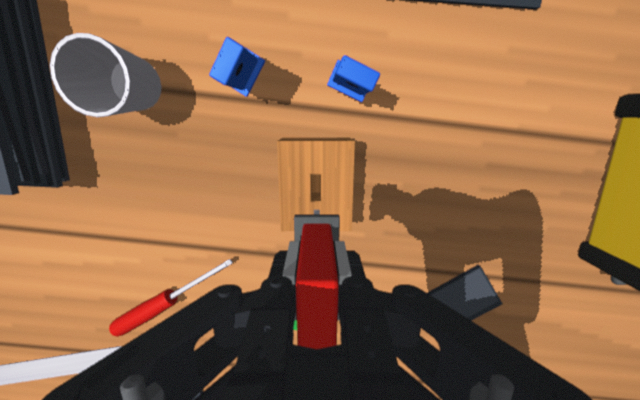

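The key is held, and the empty hole shows at (317,186). Next I'll carry it to beside the lamp's ring for a close look.

Emit:
servo_tool(
  targets=[
    [0,-0.6,5.8,-0.3,-0.1],
    [0,0,5.8,-0.3,-0.1],
    [0,0.6,5.8,-0.3,-0.1],
    [0,1.2,5.8,-0.3,-0.1],
    [0,1.7,5.6,0,-0.1],
  ],
)

```text
clock: 6.15
tool_pos: [0.6379, -0.0361, 0.2229]
tcp_rot: [[0.817, 0.577, -0.002], [0.577, -0.817, 0.0], [-0.002, -0.002, -1.0]]
ft_force: [1.0, 0.9, -0.3]
width: 0.179
```

```bash
python3 -c "
from h import *
todo([.532,-.247,.23],52.4)"
```

```text
t 6.15 p [ 0.6379 -0.0361  0.2229] yaw 35.25 q6 0.841 F [ 1.03  0.89 -0.28] M [ 0.033 -0.037  0.038] w 0.179 tilt [-2.3e-03  4.0e-04 -1.0e+00]
shift cm [-20.82  11.11  -0.69] yaw -0.299
```

Emit:
servo_tool(
  targets=[
    [0,-5.2,2.8,-0.2,0],
    [0,-5.2,2.8,-0.2,0],
    [0,-5.2,2.8,-0.2,0],
    [0,-5.2,2.7,-0.2,-0.15],
    [0,0,0,0,-0.15],
  ],
)

```text
clock: 6.78
tool_pos: [0.5289, -0.2478, 0.2303]
tcp_rot: [[0.612, 0.791, -0.003], [0.791, -0.612, 0.001], [-0.001, -0.003, -1.0]]
ft_force: [1.1, 0.6, -2.0]
width: 0.18
```

Emit:
servo_tool(
  targets=[
    [0,0,0,0,0],
    [0,0,0,0,0],
  ],
)

```text
clock: 7.02
tool_pos: [0.5314, -0.2438, 0.2311]
tcp_rot: [[0.613, 0.79, -0.002], [0.79, -0.613, 0.001], [-0.0, -0.002, -1.0]]
ft_force: [-0.5, -0.2, -0.9]
width: 0.18
```

```bash
python3 -c "
from h import *
todo([.532,-.247,.23],52.4)
f=grab('wrist','w4')
cv2.imwrite('pics/w4c.png',cv2.resize(f['image'][60:230,220:420,::-1],None,fx=3.5,fy=3.5,interpolation=cv2.INTER_CUBIC))"
```

```text
t 7.03 p [ 0.5314 -0.2438  0.2311] yaw 52.19 q6 0.167 F [-0.47 -0.23 -0.94] M [-0.036 -0.09   0.046] w 0.18 tilt [-0.0017  0.0011 -1.    ]
shift cm [-0.22  0.24  0.11] yaw -0.004
```

View pics/w4c.png

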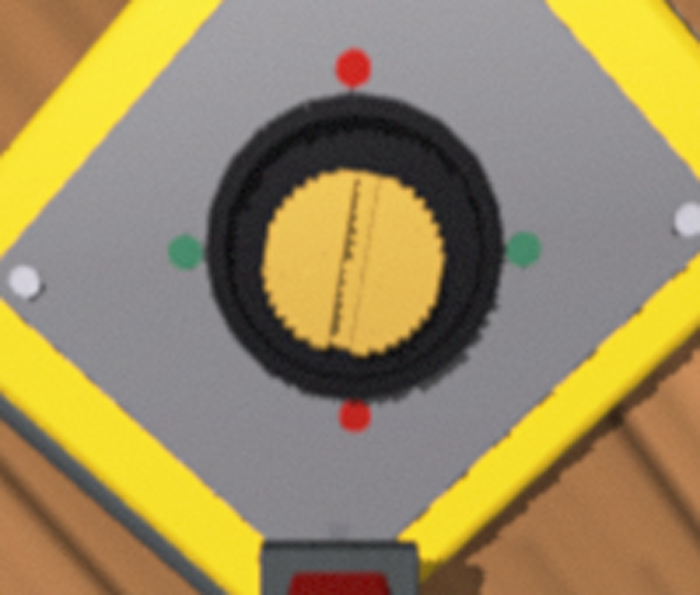

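View pics/w4.png

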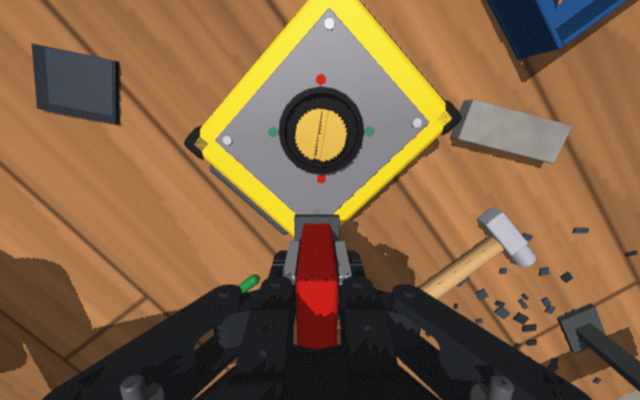

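The crop shows the brass disc at about (321,135) in the full image, and its slot is turned about 10° clockwise from the red dots. I'll measure that.

```bash
python3 - <<'E'
from h import *
f=grab('wrist');im=f['image'];P=pts(f);K=f['intrinsics']
hsv=cv2.cvtColor(im,cv2.COLOR_RGB2HSV)
c=lambda u,v:(220+u/3.5-.36,60+v/3.5-.36)
a=onplane(f,*c(370,180),.103);b=onplane(f,*c(343,345),.103)
print('slot',a,b,'ang',np.degrees(np.arctan2(*(a-b)[[1,0]])))
m=(hsv[...,0]>15)&(hsv[...,0]<30)&(hsv[...,1]>90)&(hsv[...,2]>90)
w=np.zeros_like(m);w[100:170,285:360]=1;m&=w
m=cv2.morphologyEx(m.astype(np.uint8),cv2.MORPH_CLOSE,np.ones((5,5)))
cs,_=cv2.findContours(m,cv2.RETR_EXTERNAL,cv2.CHAIN_APPROX_NONE);k=max(cs,key=cv2.contourArea)
q=np.array([onplane(f,*p[0],.103)[:2] for p in k])
print('disc',cv2.minEnclosingCircle((q*1000).astype(np.float32)),cv2.fitEllipse((q*1000).astype(np.float32)))
z=P[...,2];
R=P[60:200,240:400].reshape(-1,3)
d=R[(abs(R[:,2]-.103)<.0025)];print('disc z pts',len(d))
for nm,lo,hi in[('red',0,6),('green',60,90)]:
    mm=(hsv[...,0]>=lo)&(hsv[...,0]<=hi)&(hsv[...,1]>80)&(hsv[...,2]>60)
    w=np.zeros_like(mm);w[70:190,265:380]=1
    n,l,s,cc=cv2.connectedComponentsWithStats((mm&w).astype(np.uint8))
    pp=[onplane(f,*cc[i],.090) for i in range(1,n) if s[i,4]>15];print(nm,np.round(pp,4),'mid',np.mean(pp,0),[np.degrees(np.arctan2(*(pp[0]-pp[-1])[[1,0]]))])
# slot pixels by depth
sl=(z<.100)&(z>.092); 
M=cv2.erode(m,np.ones((9,9)))&sl.astype(np.uint8)
ys,xs=np.nonzero(M);print('slot floor px',len(xs),P[ys,xs].mean(0) if len(xs) else '')
if len(xs)>20:
    v=cv2.fitLine((P[ys,xs,:2]*1000).astype(np.float32),cv2.DIST_HUBER,0,.01,.01).ravel();print(v,np.degrees(np.arctan2(v[1],v[0])))
st()
E
```

```text
slot [ 0.58389401 -0.19070348  0.103     ] [ 0.55395702 -0.21869393  0.103     ] ang 43.0754110771849
disc ((568.2341918945312, -204.17001342773438), 23.413345336914062) ((568.2186889648438, -204.0063934326172), (45.24514389038086, 45.48583984375), 54.38911437988281)
disc z pts 2105
red [[ 0.5969 -0.1672  0.09  ]
 [ 0.5433 -0.2375  0.09  ]] mid [ 0.57007128 -0.20233104  0.09      ] [np.float64(52.67462121189256)]
green [[ 0.6051 -0.2292  0.09  ]
 [ 0.5347 -0.1757  0.09  ]] mid [ 0.56987858 -0.20248125  0.09      ] [np.float64(-37.236110764885716)]
slot floor px 286 [ 0.56841007 -0.20384843  0.09620764]
[   0.73785734    0.6749567   568.3764     -203.88725   ] 42.450783
t 7.12 p [ 0.5317 -0.2437  0.2317] yaw 52.27 q6 0.165 F [-0.05 -0.33 -0.58] M [-0.007 -0.01   0.019] w 0.179 tilt [-9.e-04  6.e-04 -1.e+00]
```

```bash
python3 - <<'E'
from h import *
s=bot.observe();f=grab('wrist');im=f['image']
R=np.array(s['tcp_rot']);p=np.array(s['tool_pos'])
# tool frame: key grip at tool z -0.008 ; down = +z
for nm,q in{'colL':(.02,-.013,.022),'colR':(.02,.013,.022),'colLb':(.02,-.013,.028),'colRb':(.02,.013,.028),'hL':(.017,-.008,-.038),'hR':(.017,.008,-.038),'hLb':(-.017,-.008,-.038),'hRb':(-.017,.008,-.038),'tip':(.012,0,.058)}.items():
    print(nm,np.round(proj(f,p+R@np.array(q)),1))
c=im[190:360,240:400,::-1];cv2.imwrite('pics/w5c.png',cv2.resize(c,None,fx=3.5,fy=3.5,interpolation=cv2.INTER_CUBIC))
E
```

```text
colL [290.7 212.2]
colR [336.9 212.2]
colLb [291.6 208.7]
colRb [336.2 208.7]
hL [290.8 274.3]
hR [334.  274.3]
hLb [292.9 348.2]
hRb [332.5 348.2]
tip [314.3 205.6]
```

View pics/w5c.png

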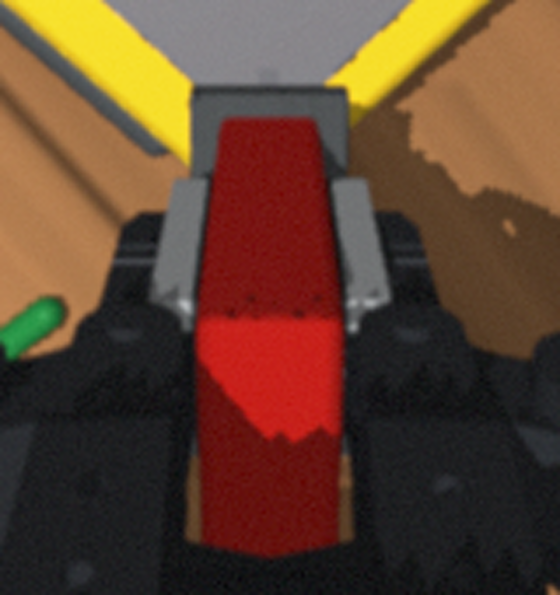

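```bash
python3 -c "
from h import *
todo([.5671,-.2024,.168],42.7)"
```

```text
t 7.17 p [ 0.5317 -0.2438  0.2319] yaw 52.29 q6 0.165 F [-0.89  0.24 -1.25] M [ 0.026 -0.03  -0.014] w 0.184 tilt [-6.e-04  4.e-04 -1.e+00]
shift cm [5.44 0.27 6.39] yaw 0.167
```

Emit:
servo_tool(
  targets=[
    [0,2.7,0.1,2,0],
    [0,2.7,0.1,2,0.167],
    [0,0,0,1.5,0],
    [0,0,0,0.5,0],
    [0,0,0,0,0],
  ],
)

```text
clock: 7.8
tool_pos: [0.5658, -0.2036, 0.1725]
tcp_rot: [[0.734, 0.679, -0.0], [0.679, -0.734, -0.0], [-0.0, 0.0, -1.0]]
ft_force: [-0.3, -0.6, -0.4]
width: 0.179
```

Emit:
servo_tool(
  targets=[
    [0,0,0,0,0],
    [0,0,0,0,0],
  ],
)

```text
clock: 8.05
tool_pos: [0.5662, -0.2035, 0.1731]
tcp_rot: [[0.735, 0.678, 0.001], [0.678, -0.735, -0.0], [0.001, 0.001, -1.0]]
ft_force: [0.2, 0.3, -1.6]
width: 0.18
```

```bash
python3 -c "
from h import *
todo([.5671,-.2024,.168],42.7)
f=grab('wrist','w6')
cv2.imwrite('pics/w6c.png',cv2.resize(f['image'][150:300,230:410,::-1],None,fx=4,fy=4,interpolation=cv2.INTER_CUBIC))"
```

```text
t 8.05 p [ 0.5662 -0.2035  0.1731] yaw 42.71 q6 0.419 F [ 0.15  0.25 -1.6 ] M [-0.012 -0.002 -0.006] w 0.18 tilt [ 1.3e-03 -5.0e-04 -1.0e+00]
shift cm [ 0.14 -0.02  0.51] yaw 0.0
```

View pics/w6c.png

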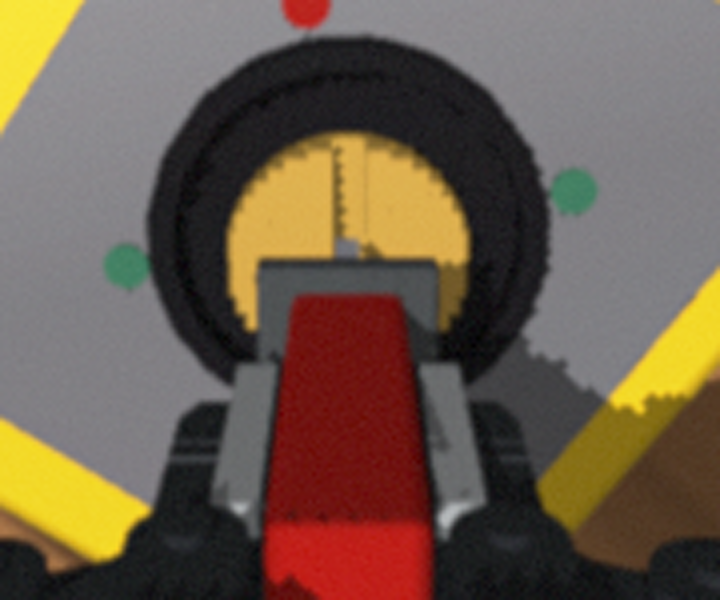

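The blade tip is at crop (347,245), and the slot opening spans crop columns 333–367 (mid ≈350). That puts the tip about 0.5–1 mm to the left, so I'll shift +y and feel down.

Emit:
servo_tool(
  targets=[
    [0,0.1,0.08,0.4,0],
    [0,0,0,0.4,0],
    [0,0,0,0.2,0],
    [0,0,0,0.1,0],
    [0,0,0,0,0],
  ],
)

```text
clock: 8.72
tool_pos: [0.5673, -0.2029, 0.1612]
tcp_rot: [[0.735, 0.679, -0.0], [0.679, -0.735, 0.0], [0.0, -0.0, -1.0]]
ft_force: [0.5, -0.8, -1.8]
width: 0.183
```

```bash
python3 -c "
from h import *
st()"
```

```text
t 8.72 p [ 0.5673 -0.2029  0.1612] yaw 42.73 q6 0.42 F [ 0.45 -0.84 -1.78] M [ 0.006 -0.004  0.012] w 0.183 tilt [-0.e+00  1.e-04 -1.e+00]
```

Emit:
servo_tool(
  targets=[
    [0,0,0,0.1,0],
    [0,0,0,0.1,0],
    [0,0,0,0,0],
  ],
)

```text
clock: 9.1
tool_pos: [0.5673, -0.2029, 0.1592]
tcp_rot: [[0.735, 0.679, -0.0], [0.679, -0.735, 0.0], [0.0, -0.0, -1.0]]
ft_force: [-0.5, 0.8, -0.8]
width: 0.179
```

```bash
python3 -c "
from h import *
st()"
```

```text
t 9.1 p [ 0.5673 -0.2029  0.1592] yaw 42.73 q6 0.42 F [-0.46  0.77 -0.82] M [-0.002  0.012 -0.056] w 0.179 tilt [-1.e-04  2.e-04 -1.e+00]
```

Emit:
servo_tool(
  targets=[
    [0,0,0,0.1,0],
    [0,0,0,0.1,0],
    [0,0,0,0,0],
  ],
)

```text
clock: 9.48
tool_pos: [0.5673, -0.2029, 0.1571]
tcp_rot: [[0.735, 0.679, -0.0], [0.679, -0.735, 0.0], [-0.0, -0.0, -1.0]]
ft_force: [-0.1, 0.6, -0.9]
width: 0.177
```

```bash
python3 -c "
from h import *
st()
f=grab('wrist')
cv2.imwrite('pics/w7c.png',cv2.resize(f['image'][150:300,230:410,::-1],None,fx=4,fy=4,interpolation=cv2.INTER_CUBIC))"
```

```text
t 9.47 p [ 0.5673 -0.2029  0.1571] yaw 42.73 q6 0.42 F [-0.11  0.57 -0.89] M [ 0.01  -0.006  0.014] w 0.177 tilt [-2.e-04  2.e-04 -1.e+00]
```

View pics/w7c.png

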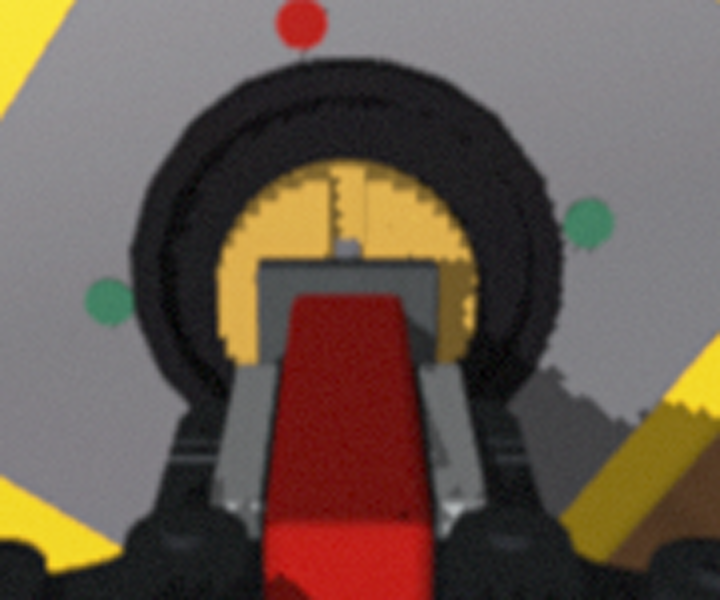

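The blade (column 347) is centred in the slot (332–367), with no contact force yet. I'll keep going down.

Emit:
servo_tool(
  targets=[
    [0,0,0,0.1,0],
    [0,0,0,0.1,0],
    [0,0,0,0.1,0],
    [0,0,0,0,0],
  ],
)

```text
clock: 10.02
tool_pos: [0.5673, -0.2029, 0.1541]
tcp_rot: [[0.735, 0.679, -0.0], [0.679, -0.735, 0.0], [0.0, -0.0, -1.0]]
ft_force: [0.2, -0.0, -1.0]
width: 0.183
```

```bash
python3 -c "
from h import *
st()"
```

```text
t 10.03 p [ 0.5673 -0.2029  0.1541] yaw 42.73 q6 0.42 F [ 0.22 -0.   -0.98] M [0.024 0.033 0.006] w 0.183 tilt [-2.e-04  2.e-04 -1.e+00]
```

Emit:
servo_tool(
  targets=[
    [0,0,0,0.1,0],
    [0,0,0,0.1,0],
    [0,0,0,0,0],
  ],
)

```text
clock: 10.4
tool_pos: [0.5674, -0.203, 0.1525]
tcp_rot: [[0.735, 0.679, 0.0], [0.679, -0.735, 0.0], [0.0, 0.0, -1.0]]
ft_force: [0.2, 0.7, 0.5]
width: 0.18
```

```bash
python3 -c "
from h import *
st()"
```

```text
t 10.4 p [ 0.5674 -0.203   0.1525] yaw 42.73 q6 0.42 F [0.22 0.74 0.46] M [0.079 0.121 0.078] w 0.18 tilt [ 2.e-04  0.e+00 -1.e+00]
```

The tip has met the floor of the slot at the expected depth (about 8 mm). Now I'll press slightly and start turning.

Emit:
servo_tool(
  targets=[
    [0,0,0,0.08,0],
    [0,0,0,0,0.05],
    [0,0,0,0,0.05],
    [0,0,0,0,0.05],
    [0,0,0,0,0.05],
  ],
)

```text
clock: 11.02
tool_pos: [0.5674, -0.2028, 0.1519]
tcp_rot: [[0.855, 0.518, 0.0], [0.518, -0.855, 0.0], [0.0, 0.0, -1.0]]
ft_force: [-1.5, 0.6, 2.1]
width: 0.179
```

```bash
python3 -c "
from h import *
st()"
```

```text
t 11.03 p [ 0.5674 -0.2028  0.1519] yaw 31.2 q6 0.622 F [-1.49  0.64  2.09] M [0.158 0.206 0.164] w 0.179 tilt [ 4.e-04  1.e-04 -1.e+00]
```

Emit:
servo_tool(
  targets=[
    [0,0,0,0,0.08],
    [0,0,0,0,0.08],
    [0,0,0,0,0.08],
    [0,0,0,0,0.08],
    [0,0,0,0,0.08],
  ],
)

```text
clock: 11.65
tool_pos: [0.5673, -0.2028, 0.1518]
tcp_rot: [[0.99, 0.143, 0.0], [0.143, -0.99, 0.0], [0.0, -0.0, -1.0]]
ft_force: [0.2, 0.3, 2.4]
width: 0.18
```

```bash
python3 -c "
from h import *
st()"
```

```text
t 11.65 p [ 0.5673 -0.2028  0.1518] yaw 8.22 q6 1.023 F [0.24 0.31 2.36] M [0.229 0.344 0.133] w 0.18 tilt [ 1.e-04  3.e-04 -1.e+00]
```

Emit:
servo_tool(
  targets=[
    [0,0,0,0,0.08],
    [0,0,0,0,0.08],
    [0,0,0,0,0.08],
    [0,0,0,0,0.08],
    [0,0,0,0,0.08],
  ],
)

```text
clock: 12.28
tool_pos: [0.5672, -0.2027, 0.1517]
tcp_rot: [[0.967, -0.254, -0.0], [-0.254, -0.967, 0.001], [-0.0, -0.001, -1.0]]
ft_force: [-1.8, 1.0, 2.5]
width: 0.176
```

```bash
python3 -c "
from h import *
st()
f=grab('wrist','w8')
cv2.imwrite('pics/w8c.png',cv2.resize(f['image'][150:300,230:410,::-1],None,fx=4,fy=4,interpolation=cv2.INTER_CUBIC))"
```

```text
t 12.28 p [ 0.5672 -0.2027  0.1517] yaw -14.69 q6 1.423 F [-1.84  1.    2.49] M [0.302 0.394 0.116] w 0.176 tilt [-2.e-04  6.e-04 -1.e+00]
```

View pics/w8c.png

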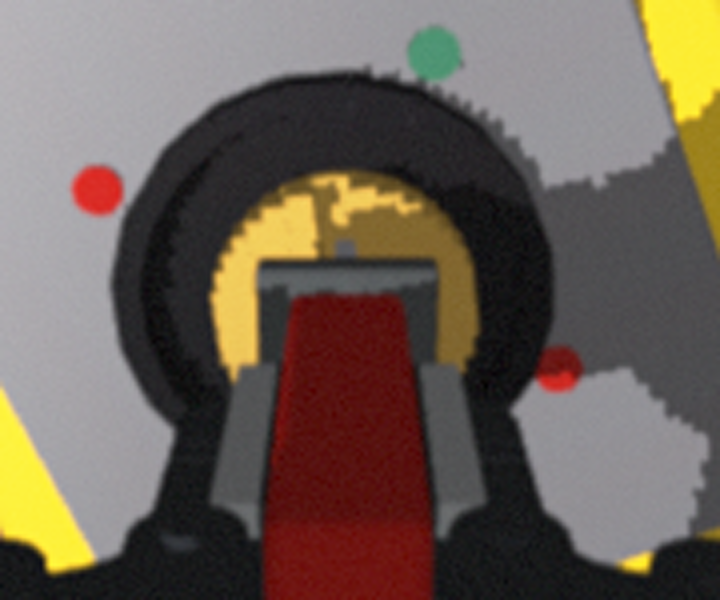

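The slot is turning with the blade, and the green dots are coming into line. I'll go on.

Emit:
servo_tool(
  targets=[
    [0,0,0,0,0.08],
    [0,0,0,0,0.08],
    [0,0,0,0,0.08],
    [0,0,0,0,0.08],
    [0,0,0,0,0.04],
  ],
)

```text
clock: 12.95
tool_pos: [0.5672, -0.2026, 0.1517]
tcp_rot: [[0.817, -0.576, -0.0], [-0.576, -0.817, 0.001], [-0.001, -0.0, -1.0]]
ft_force: [-2.2, 2.4, 1.6]
width: 0.177
```

```bash
python3 -c "
from h import *
st()"
```

```text
t 12.95 p [ 0.5672 -0.2026  0.1517] yaw -35.19 q6 1.78 F [-2.18  2.41  1.65] M [0.432 0.385 0.143] w 0.177 tilt [-3.e-04  8.e-04 -1.e+00]
```

Emit:
servo_tool(
  targets=[
    [0,0,0,0,0.02],
    [0,0,0,0,0.02],
    [0,0,0,0,0],
  ],
)

```text
clock: 13.32
tool_pos: [0.5673, -0.2026, 0.1515]
tcp_rot: [[0.794, -0.608, -0.0], [-0.608, -0.794, 0.001], [-0.001, -0.0, -1.0]]
ft_force: [-2.3, 3.4, 2.3]
width: 0.179
```

```bash
python3 -c "
from h import *
st()"
```

```text
t 13.32 p [ 0.5673 -0.2026  0.1515] yaw -37.45 q6 1.82 F [-2.3   3.43  2.27] M [0.771 0.552 0.086] w 0.179 tilt [-3.e-04  7.e-04 -1.e+00]
```

Emit:
servo_tool(
  targets=[
    [0,0,0,0,0.02],
    [0,0,0,0,0.02],
    [0,0,0,0,0.01],
  ],
)

```text
clock: 13.7
tool_pos: [0.5673, -0.2027, 0.1514]
tcp_rot: [[0.762, -0.648, -0.0], [-0.648, -0.762, 0.001], [-0.001, -0.0, -1.0]]
ft_force: [-2.3, 5.1, 3.8]
width: 0.18
```

```bash
python3 -c "
from h import *
st()
f=grab('wrist','w9')
cv2.imwrite('pics/w9c.png',cv2.resize(f['image'][150:300,230:410,::-1],None,fx=4,fy=4,interpolation=cv2.INTER_CUBIC))"
```

```text
t 13.7 p [ 0.5673 -0.2027  0.1514] yaw -40.39 q6 1.871 F [-2.32  5.09  3.79] M [0.955 0.583 0.118] w 0.18 tilt [-2.e-04  6.e-04 -1.e+00]
```

View pics/w9c.png

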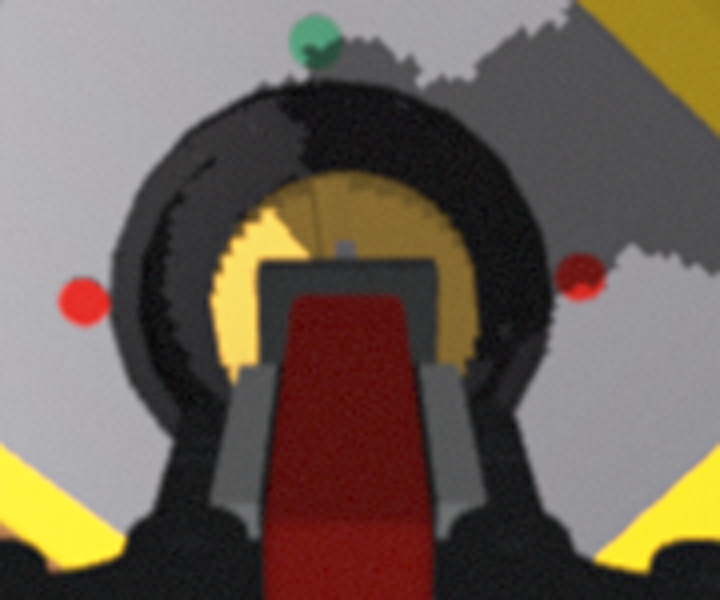

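Emit:
servo_tool(
  targets=[
    [0,-0.04,0,0,0.015],
    [0,0,0,0,0.015],
    [0,0,0,0,0],
  ],
)

```text
clock: 14.12
tool_pos: [0.5672, -0.2026, 0.1515]
tcp_rot: [[0.742, -0.67, 0.0], [-0.67, -0.742, 0.0], [0.0, -0.0, -1.0]]
ft_force: [-1.1, 4.1, 1.6]
width: 0.18
```

```bash
python3 -c "
from h import *
st()"
```

```text
t 14.12 p [ 0.5672 -0.2026  0.1515] yaw -42.08 q6 1.901 F [-1.08  4.1   1.59] M [0.857 0.281 0.078] w 0.18 tilt [ 4.e-04  1.e-04 -1.e+00]
```

Emit:
servo_tool(
  targets=[
    [0,0,0,0,0.02],
    [0,0,0,0,0.015],
    [0,0,0,0,0],
  ],
)

```text
clock: 14.5
tool_pos: [0.5671, -0.2026, 0.1515]
tcp_rot: [[0.718, -0.696, 0.0], [-0.696, -0.718, 0.0], [0.0, -0.0, -1.0]]
ft_force: [-0.1, 3.9, 3.0]
width: 0.18
```

```bash
python3 -c "
from h import *
st()"
```

```text
t 14.5 p [ 0.5671 -0.2026  0.1515] yaw -44.08 q6 1.936 F [-0.13  3.91  3.  ] M [1.042 0.169 0.11 ] w 0.18 tilt [ 3.e-04  1.e-04 -1.e+00]
```

Emit:
servo_tool(
  targets=[
    [0,0,0,0,0.02],
    [0,0,0,0,0.02],
    [0,0,0,0,0],
  ],
)

```text
clock: 14.88
tool_pos: [0.5671, -0.2026, 0.1515]
tcp_rot: [[0.69, -0.724, 0.0], [-0.724, -0.69, 0.0], [0.0, -0.0, -1.0]]
ft_force: [-0.2, 5.0, 2.5]
width: 0.178
```

```bash
python3 -c "
from h import *
st();st()
f=grab('wrist','w10')
c=f['image'][180:230,260:370,::-1].astype(float)
c=np.clip(c*2,0,255).astype(np.uint8)
cv2.imwrite('pics/w10c.png',cv2.resize(c,None,fx=7,fy=7,interpolation=cv2.INTER_CUBIC))"
```

```text
t 14.88 p [ 0.5671 -0.2026  0.1515] yaw -46.37 q6 1.976 F [-0.15  5.04  2.54] M [0.968 0.188 0.336] w 0.178 tilt [ 2.e-04  1.e-04 -1.e+00]
t 14.88 p [ 0.5671 -0.2026  0.1515] yaw -46.37 q6 1.976 F [-0.15  5.04  2.54] M [0.968 0.188 0.336] w 0.178 tilt [ 2.e-04  1.e-04 -1.e+00]
```

View pics/w10c.png

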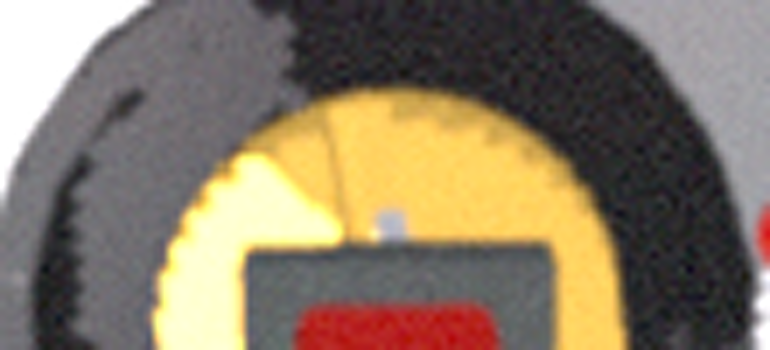

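The moment jumped to 0.34 N m, so this is the hard stop. I'll back off inside the play at once and check.

Emit:
servo_tool(
  targets=[
    [0,0,0,0,-0.03],
    [0,0,0,0,-0.03],
    [0,0,0,0,-0.03],
    [0,0,0,0,0],
  ],
)

```text
clock: 15.42
tool_pos: [0.5671, -0.203, 0.1516]
tcp_rot: [[0.752, -0.659, 0.0], [-0.659, -0.752, -0.0], [0.001, 0.0, -1.0]]
ft_force: [0.9, 3.1, 2.4]
width: 0.181
```

```bash
python3 -c "
from h import *
st()"
```

```text
t 15.43 p [ 0.5671 -0.203   0.1516] yaw -41.2 q6 1.885 F [0.85 3.05 2.38] M [ 0.667 -0.128 -0.   ] w 0.181 tilt [ 5.e-04 -5.e-04 -1.e+00]
```

Emit:
servo_tool(
  targets=[
    [0,0,0,-0.3,0],
    [0,0,0,-0.5,0],
    [0,0,0,-1,0],
    [0,0,0,-3,0],
    [0,0,0,-3,0],
  ],
)

```text
clock: 16.05
tool_pos: [0.5667, -0.2033, 0.231]
tcp_rot: [[0.752, -0.659, -0.0], [-0.659, -0.752, -0.001], [0.0, 0.001, -1.0]]
ft_force: [0.2, 0.3, -1.2]
width: 0.185
```

Emit:
servo_tool(
  targets=[
    [0,-3,0,-1,0],
    [0,-3,0,0,0],
    [0,0,0,0,0],
    [0,0,0,0,0],
  ],
)

```text
clock: 16.55
tool_pos: [0.5221, -0.1637, 0.2401]
tcp_rot: [[0.752, -0.659, 0.001], [-0.659, -0.752, -0.001], [0.001, 0.0, -1.0]]
ft_force: [1.1, -0.7, -1.2]
width: 0.178
```

```bash
python3 -c "
from h import *
todo([.525,.223,.23],6.5)
f=grab('wrist','w11')
cv2.imwrite('pics/w11c.png',cv2.resize(f['image'][60:240,220:420,::-1],None,fx=3.3,fy=3.3,interpolation=cv2.INTER_CUBIC))"
```

```text
t 16.55 p [ 0.5221 -0.1637  0.2401] yaw -41.23 q6 1.919 F [ 1.12 -0.67 -1.16] M [-0.017 -0.012  0.05 ] w 0.178 tilt [ 7.e-04 -9.e-04 -1.e+00]
shift cm [-25.27 -29.28   0.97] yaw -0.833
```

View pics/w11c.png

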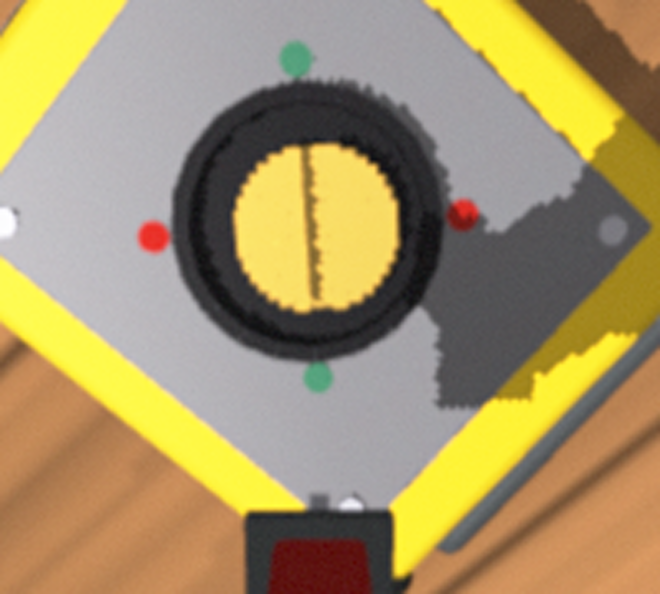

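The slot's dark edge, crop (306,148)→(317,297), is parallel to the green-dot line (295,58)→(318,377), so it is locked. Next I'll return to the stand.

Emit:
servo_tool(
  targets=[
    [0,-3.6,-4.2,0,0],
    [0,-3.6,-4.2,0,0],
    [0,-3.6,-4.2,0,0],
    [0,-3.6,-4.2,0.3,0],
    [0,-3.6,-4.2,0.3,0],
  ],
)

```text
clock: 17.23
tool_pos: [0.5253, 0.1148, 0.2334]
tcp_rot: [[0.752, -0.659, 0.0], [-0.659, -0.752, -0.0], [0.0, 0.0, -1.0]]
ft_force: [0.5, -0.4, -0.4]
width: 0.178
```

Emit:
servo_tool(
  targets=[
    [0,0,0,0,-0.17],
    [0,0,0,0,-0.17],
    [0,0,0,0,-0.17],
    [0,0,0,0,-0.17],
    [0,0,0,0,-0.15],
  ],
)

```text
clock: 17.85
tool_pos: [0.5254, 0.113, 0.2333]
tcp_rot: [[0.993, 0.115, -0.0], [0.115, -0.993, -0.0], [-0.0, 0.0, -1.0]]
ft_force: [0.1, -0.4, -0.4]
width: 0.18
```

```bash
python3 -c "
from h import *
todo([.485,.2185,.20],6.5)"
```

```text
t 17.85 p [0.5254 0.113  0.2333] yaw 6.61 q6 1.599 F [ 0.09 -0.37 -0.37] M [-0.016 -0.051 -0.001] w 0.18 tilt [-4.e-04 -4.e-04 -1.e+00]
shift cm [ -2.8  -10.94   3.32] yaw 0.002
```

Emit:
servo_tool(
  targets=[
    [0,-1.4,-5.4,0,0],
    [0,-1.4,-5.4,1.6,0],
    [0,0,0,1.6,0],
    [0,0,0,0,0],
    [0,0,0,0,0],
  ],
)

```text
clock: 18.48
tool_pos: [0.4859, 0.2166, 0.202]
tcp_rot: [[0.994, 0.109, 0.001], [0.109, -0.994, -0.0], [0.001, 0.0, -1.0]]
ft_force: [-0.1, -0.2, -0.7]
width: 0.177
```

```bash
python3 - <<'E'
from h import *
todo([.5251,.2231,.11],6.5)
f=grab('wrist','w12');im=f['image'];P=pts(f)
cv2.imwrite('pics/w12c.png',cv2.resize(f['image'][90:250,230:400,::-1],None,fx=3.6,fy=3.6,interpolation=cv2.INTER_CUBIC))
h=(P[...,2]<.041)&(P[...,2]>.002);w=np.zeros_like(h)
u,v=proj(f,[.525,.223,.045]);u=int(u);v=int(v);print(u,v)
w[max(0,v-35):v+35,u-14:u+14]=1
ys,xs=np.nonzero(h&w);print(len(xs),xs.mean(),ys.mean(),xs.min(),xs.max(),ys.min(),ys.max())
s=P[60:230,250:390].reshape(-1,3);s=s[abs(s[:,2]-.045)<.004];print(cv2.minAreaRect((s[:,:2]*1000).astype(np.float32)))
E
```

```text
t 18.48 p [0.4859 0.2166 0.202 ] yaw 6.25 q6 1.812 F [-0.09 -0.19 -0.65] M [0.039 0.026 0.036] w 0.177 tilt [ 6.e-04 -1.e-04 -1.e+00]
shift cm [ 3.96 -0.22  9.2 ] yaw -0.004
312 149
337 312.8100890207715 149.1513353115727 307 318 135 164
((524.3621826171875, 222.9969940185547), (99.90764617919922, 80.20020294189453), 6.615496635437012)
```

View pics/w12c.png

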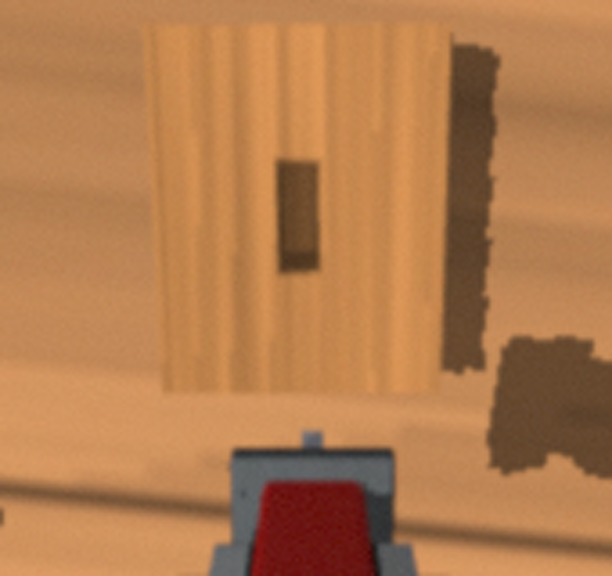

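The hole is clear at crop (298,215), and its estimated position agrees with the pose where the key was picked up. I'll move over it.

Emit:
servo_tool(
  targets=[
    [0,2,-0.1,2,0],
    [0,1.96,-0.1,2,0],
    [0,0,0,2,0],
    [0,0,0,1.5,-0.004],
    [0,0,0,0,0],
  ],
)

```text
clock: 19.15
tool_pos: [0.5239, 0.2234, 0.1257]
tcp_rot: [[0.993, 0.114, -0.002], [0.114, -0.993, -0.001], [-0.002, 0.0, -1.0]]
ft_force: [0.1, -0.0, -1.6]
width: 0.176
```

```bash
python3 - <<'E'
from h import *
todo([.5251,.2231,.0735],6.5)
f=grab('wrist','w13')
cv2.imwrite('pics/w13c.png',cv2.resize(f['image'][110:280,230:400,::-1],None,fx=3.5,fy=3.5,interpolation=cv2.INTER_CUBIC))
E
```

```text
t 19.15 p [0.5239 0.2234 0.1257] yaw 6.54 q6 1.795 F [ 0.1  -0.03 -1.63] M [-0.001 -0.032  0.01 ] w 0.176 tilt [-1.7e-03 -6.0e-04 -1.0e+00]
shift cm [0.13 0.04 5.22] yaw 0.001
```

View pics/w13c.png

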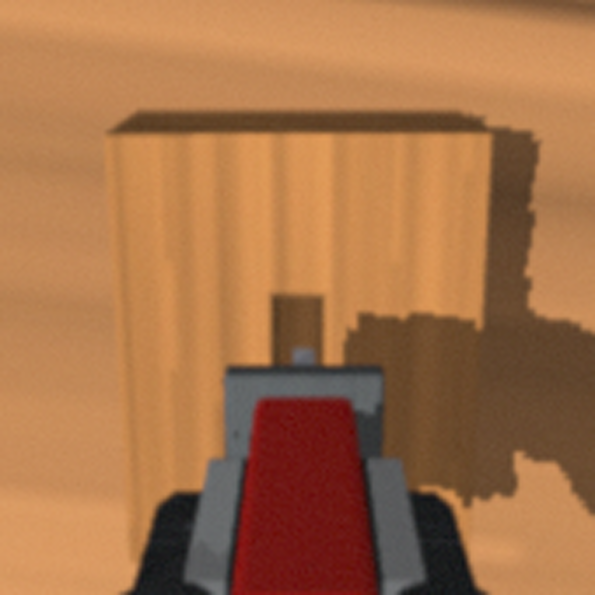

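The tip (column 303) lies within the hole (272–324), a little to the right. I'll lower it gently.

Emit:
servo_tool(
  targets=[
    [0,0.1,-0.06,1,0],
    [0,0,0,1,0],
    [0,0,0,0.8,0],
    [0,0,0,0.6,0],
    [0,0,0,0,0],
  ],
)

```text
clock: 19.82
tool_pos: [0.5248, 0.2246, 0.0918]
tcp_rot: [[0.993, 0.115, -0.001], [0.115, -0.993, -0.0], [-0.001, 0.0, -1.0]]
ft_force: [0.1, -0.1, -2.2]
width: 0.179
```

```bash
python3 - <<'E'
from h import *
todo([.5251,.2231,.0735],6.5)
E
```

```text
t 19.82 p [0.5248 0.2246 0.0918] yaw 6.58 q6 1.796 F [ 0.12 -0.08 -2.24] M [-0.009 -0.028  0.014] w 0.179 tilt [-1.2e-03 -3.0e-04 -1.0e+00]
shift cm [0.02 0.16 1.83] yaw 0.001
```

Emit:
servo_tool(
  targets=[
    [0,0,0.06,0.6,0],
    [0,0,0,0.6,0],
    [0,0,0,0.4,0],
    [0,0,0,0.1,0],
    [0,0,0,0,0],
  ],
)

```text
clock: 20.45
tool_pos: [0.5252, 0.2242, 0.0756]
tcp_rot: [[0.993, 0.115, 0.0], [0.115, -0.993, 0.0], [0.0, -0.0, -1.0]]
ft_force: [-0.1, 0.1, -1.4]
width: 0.182
```

```bash
python3 - <<'E'
from h import *
todo([.5251,.2231,.0727],6.5)
E
```

```text
t 20.45 p [0.5252 0.2242 0.0756] yaw 6.58 q6 1.795 F [-0.13  0.12 -1.37] M [ 0.007  0.059 -0.021] w 0.182 tilt [ 1.e-04  1.e-04 -1.e+00]
shift cm [-0.02  0.11  0.29] yaw 0.001
```

Emit:
servo_tool(
  targets=[
    [0,0,0,0.15,0],
    [0,0,0,0.1,0],
    [0,0,0,0.05,0],
    [0,0,0,0,0],
  ],
)

```text
clock: 20.95
tool_pos: [0.5252, 0.2242, 0.0727]
tcp_rot: [[0.993, 0.115, 0.0], [0.115, -0.993, 0.0], [0.0, -0.0, -1.0]]
ft_force: [-0.7, -0.1, 0.4]
width: 0.18
```

```bash
python3 - <<'E'
from h import *
todo([.5251,.2231,.0727],6.5)
E
```

```text
t 20.95 p [0.5252 0.2242 0.0727] yaw 6.58 q6 1.795 F [-0.74 -0.05  0.39] M [-0.105  0.169 -0.045] w 0.18 tilt [ 2.e-04  2.e-04 -1.e+00]
shift cm [-0.02  0.11 -0.  ] yaw 0.001
```

The collar is down on the block, with the force going from −1.4 to +0.4 N at the same height as the pick-up. I'll press very lightly and release.

Emit:
servo_tool(
  targets=[
    [0,0,0,0.03,0],
    [0.3,0,0,0,0],
    [0.5,0,0,0,0],
    [0.6,0,0,0,0],
    [0.6,0,0,0,0],
  ],
)

```text
clock: 21.58
tool_pos: [0.5252, 0.2242, 0.0722]
tcp_rot: [[0.993, 0.115, 0.0], [0.115, -0.993, 0.0], [0.0, -0.0, -1.0]]
ft_force: [0.3, -0.3, -0.3]
width: 0.599
```

Emit:
servo_tool(
  targets=[
    [0.6,0,0,-1,0],
    [0.6,0,0,-4,0],
    [0.6,0,0,-5,0],
    [0.6,-4,0,-3,0],
    [0.6,-1,0,0,0],
  ],
)

```text
clock: 22.2
tool_pos: [0.4755, 0.2188, 0.2062]
tcp_rot: [[0.993, 0.115, 0.006], [0.115, -0.993, 0.003], [0.007, -0.002, -1.0]]
ft_force: [0.3, 0.2, 0.5]
width: 0.6
```

Emit:
servo_tool(
  targets=[
    [0.6,0,0,0,0],
    [0.6,0,0,0,0],
  ],
)

```text
clock: 22.45
tool_pos: [0.4756, 0.2182, 0.2009]
tcp_rot: [[0.993, 0.114, -0.002], [0.114, -0.993, -0.001], [-0.002, 0.001, -1.0]]
ft_force: [0.1, 0.9, -0.8]
width: 0.601
```

```bash
python3 - <<'E'
from h import *
st()
f=grab('wrist','w14');im=f['image'];P=pts(f)
hsv=cv2.cvtColor(im,cv2.COLOR_RGB2HSV)
red=((hsv[...,0]<6)|(hsv[...,0]>174))&(hsv[...,1]>170)&(hsv[...,2]>60)
q=P[red];q=q[(abs(q[:,0]-.525)<.05)&(abs(q[:,1]-.223)<.04)];print(np.percentile(q[:,2],[5,50,95]))
t=q[abs(q[:,2]-.111)<.006];print(len(t),cv2.minAreaRect((t[:,:2]*1000).astype(np.float32)))
grab('top','top1')
E
```

```text
t 22.45 p [0.4756 0.2182 0.2009] yaw 6.57 q6 1.816 F [ 0.09  0.86 -0.79] M [0.022 0.019 0.026] w 0.601 tilt [-1.9e-03 -8.0e-04 -1.0e+00]
[0.11050289 0.11201522 0.11310699]
906 ((525.1718139648438, 222.46957397460938), (33.02494812011719, 15.394403457641602), 6.653669834136963)
```

View pics/w14.png

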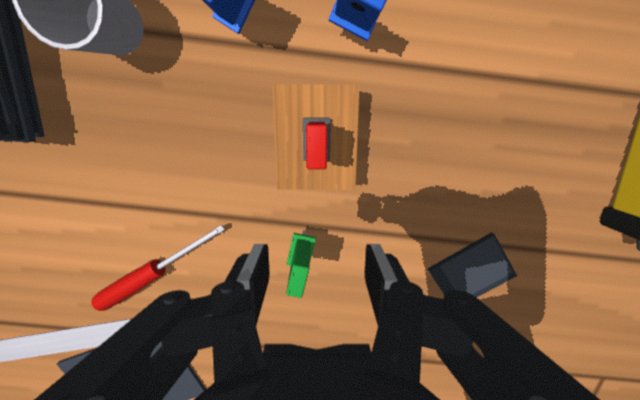

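View pics/top1.png

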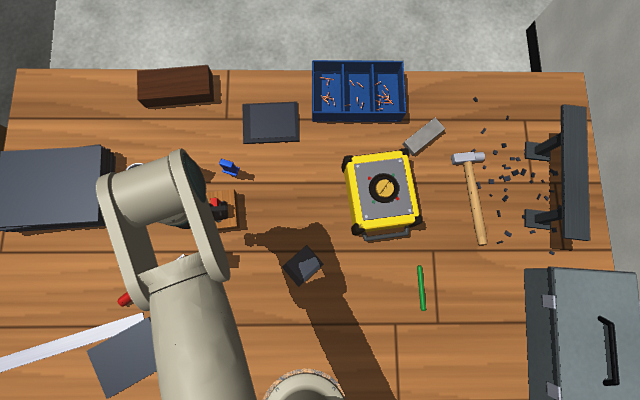

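The key stands upright at (316,146), with its top at 112 mm as before. In the top view the slot points to the green dots and nothing else has moved. The gripper is clear, so I'm handing the job in.

```bash
python3 -c "
from h import *
print(bot.close_job())"
```

```text
the job is handed in; nothing more can be done
None
```

The hatch fastener is turned clockwise to its stop and the key is back in its stand. I handed the job in at about 22.5 s; it gave no verdict.

- **Seating:** the blade went into the slot with no side contact and met the slot floor about 8 mm down. Pressing on it read under 4 N at the wrist.
- **Turning:** the fastener started about 0.17 rad past open. It turned at roughly 0.1–0.16 N m until the moment jumped at the stop. Afterwards the slot lay along the green-dot line in the wrist picture.
- **Stop torque:** the last reading at the stop was 0.34 N m, slightly over the 0.3 you asked not to exceed. I backed off straight away. That reading may include some of the roughly 5 N side force, so the true strain is uncertain.
- **Key in stand:** the collar rests at the same height as at pick-up. The handle's top is at 112 mm, within about 1 mm of its original place, and the key looks upright.
- **Everything else:** what the last top and wrist pictures show had not visibly moved, though the arm hid part of the table in the top view. The gripper was open and clear.
- **Cameras:** the wrist camera read about 1.8 mm off sideways against the held key. I corrected for this before inserting the blade.

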